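Reset the squat scent diffuser's vent ring

ROBOT

A 6-joint arm with a two-finger parallel gripper is mounted at the origin on the work surface. World frame = base frame: x ahead of the robot, y to its left, z up, the work surface at z = 0. Lengths are in mm, angles in degrees, forces in N, time in s.
With the tool pointing down it reaches from about 350 to 850 mm from the base axis. Payload 8.1 kg.
Tool frame: the origin (TCP) lies on the centre line of the jaws, within the pads' length; the fingertips stand 19 mm ahead of it and the grasp point (between the pads) is the TCP; z points along the fingers, y is the direction in which the jaws open and shut (so a half turn about z gives the same grasp; the last joint's range is limited). The gripper opens to 85 mm and grips with 20 to 120 N. Pads are 22 mm wide; open, the fingers measure 114 mm over their backs; the gripper's body (76 mm by 85 mm) begins 54 mm behind the grasp point. The pads swing forward as they close: fully open they stand 13 mm farther back than shut.
Start: joints at [66.956, 7.471, 85.268, -0, 87.261, -4.893], TCP at [186.895, 570.154, 250.292] pointing down, gripper open.
Joint ranges: [-169.43, 169.43], [-51.17, 129.36], [1.28, 143.12], [-76.62, 256.62], [0, 156.53], [-152.29, 152.29]. Speed limits (degrees/s): [136.94, 136.94, 159.86, 180, 180, 180].

INTERFACE

Orientations are given as [roll, pitch, yaw] about the fixed x, y, z axes, in that order (R = Rz(yaw) Ry(pitch) Rx(roll)).
In Python, from bench import r, viewer gives the robot as it stands.
- The arm moves only by the tool carry_out, never from a script. Its argument "commands" is a list that holds one entry, the list of rows, each a list of 7 numbers: the finger opening in mm, from 0 to 85.4, then the shift along the tool's x, y, z in mm, then the turn, a rotation vector about the tool's x, y, z in degrees. A call has 1 to 5 rows; each row is the pose to reach, as a shift and turn from the pose commanded when the call began, along the tool's axes at that moment; what a row does not reach only later rows make up. A row lasts 1/8 s, in which the tool goes at most 62.5 mm and 10.7 degrees, less where a joint would pass 70% of its speed; a pose out of reach is approached as far as the arm can. A call with a gripper value outside its range is refused whole. The fingers move at their own pace and stop on an object; "grip_force" is the grip in N (left out, the last holds). Time passes only in rows, so rows that repeat a pose let the fingers close. It gives the time, the measured TCP pose, the force and the opening at its end, in the units of the state.
- r.sense(): the state, without advancing time (a new reading comes with each control period).
- viewer.snapshot(name): name is "side" or "top" or "wrist"; returns the picture (420x560x3 uint8, red, green, blue); there is no depth.
- viewer.calibration(name): a dict with "camera_matrix" (3x3 intrinsics, pixels), "k1" (the pictures are not rectified: a ray, as slopes to the right and down, at radius r is drawn at 1 + k1 r^2 times it, then the intrinsics apply), "rvec" (rotation vector, rad) and "tvec" (3), from world to camera coordinates, as OpenCV has them. Camera axes: x right, y down, z forward; pixel columns grow to the right and rows downward; lengths in mm; the calibration is good to about 2 mm. A picture is of the moment at which its call begins: read the wrist's pose just before it. calibration takes no time and is no camera call; for the wrist camera it gives the pose at the moment of the call.
- r.hand_in(): hands the job in, once; it reports no verdict.
The state is a dict: "time": time; "joint_pos": joint angles; "qd": joint speeds; "joint_efforts": joint torques, N m; "tool_pos": TCP position; "tcp_rot": TCP orientation; "ft_force": force on the tool from outside, world axes, zero at the start; "wrist_torque": the same for the moment, N m; "finger_gap": finger opening in mm.
Only numpy, scipy, OpenCV 4.12 (cv2) and the standard library are available. Lean on these libraries where they do the work, as an engineer would, in place of code of your own. Each camera call takes 0.05 s, during which the arm holds its last target. There are 200 camera calls.

TASK

Of the two scent diffusers on the ledge, take the low squat one: turn its metal ring clockwise (seen from above) until it stops, then back it off two clicks of 20 degrees each and let go. Leave the tall slim diffuser's ring as it is set and do not knock the vase.

Things in the scene. Friction and masses are not known exactly. Their poses are not given: they have to be found in the camera images.
- squat_ring (a joint): Angle (rad) of the squat diffuser's ring: 0 at the clockwise hard stop (inner discs touch), growing anticlockwise from above to 1.7; starts at 0.3 to 1.2, so one grasp is enough. A click is 0.349 rad: no detents, ribs on the shoulder mark it, the longest at 0, four short ones following every 20 deg. Light friction (0.06 N m); stays where left. Turned on past the stop, the fingers just slip.
- ring_grip (a point): On the squat diffuser's ring axis, 66 mm above the ledge, where to grip. Ring: upright aluminium cylinder 56 mm across, 42 to 78 mm above the ledge, free all round: grip across it from above at any yaw. Below it a white ceramic body 100 mm across, 40 mm high, fixed. z up; x along the dark pointer ridge (3 mm high) on the ring's top, turns with it; in line with the longest rib at the stop.
- tall_pointer (a point): Outer end of the pointer ridge on top of the tall slim diffuser's ring, 153 mm above the ledge, 19 mm from that ring's axis. Same white ceramic and metal, but the body is 80 mm across and 116 mm high and the ring only 38 mm across. Fixed to the ledge; its ring turns easily and must keep its setting.
- vase: Empty blue glass vase, loose, 170 mm high, 84 mm across the belly, about 0.45 kg. Origin at the centre of its underside, z up. Its axis and those of the two diffusers are at least 180 mm apart; which stands left, middle or right varies.
There are look-alikes about, which are no part of the job. Leave any brown look-alike of the part that bears squat_ring alone.

How it is judged (in metres and radians):
On the way, in this order (a step that is already met when the one before it is completed fails the run):
1. the squat diffuser's ring is turned clockwise to its stop (within 5 degrees) (value of joint squat_ring below 0.09 rad), for 0.1 s.
2. the ring is backed off two clicks (40 degrees, give or take 11) (value of joint squat_ring between 0.508 and 0.888 rad), for 0.2 s.
At the end, for the whole second after the job is handed in: The squat diffuser's ring rests 40 degrees (two clicks), give or take 11 degrees, anticlockwise from its stop, having been at the stop before; the tall diffuser's pointer is within 8 mm of where it was; the vase stands upright within 30 mm of where it was (all of step 2 and velocity of joint squat_ring between -0.05 and 0.05 rad/s and distance of tall_pointer from where it was at the start of the episode below 0.008 m and distance of vase from where it was at the start of the episode below 0.03 m and angle between vase's own z axis and vertical below 0.2 rad); the robot touches nothing.
It fails at once if the tall diffuser's ring is turned (pointer moved over 8 mm) (distance of tall_pointer from where it was at the start of the episode above 0.008 m).
It fails at once if the vase is tipped or pushed over 30 mm (angle between vase's own z axis and vertical above 0.2 rad or distance of vase from where it was at the start of the episode above 0.03 m).
It also fails if it takes over 35 s, if anything falls off the work surface, if the arm or the gripper's body presses on something with over 40 N, if the wrist force passes 120 N, or if a joint passes its speed limit or range.

## Working session

There is one attempt and no reset: what is moved stays moved. The work goes in short steps, Python scripts to look and compute and a tool call to move; the robot and the scene stay as the last step left them, time stands still between calls to the robot, and variables do not carry over. Pictures are saved under pics/ and viewed, about 8 in all and at most 12, crops included, and the job is handed in when it is done.

Besides the shell and the picture viewer there is one more tool, called after "Call:" as name(argument=value, ...), one argument or row to a line, values as JSON. carry_out: Moves the arm, as the interface text tells. Its arguments: {"type":"object","properties":{"commands":{"type":"array","items":{"type":"array","items":{"type":"array","items":{"type":"number"}}}},"grip_force":{"type":"number"}},"required":["commands"]}

```bash
mkdir -p pics; ls
python3 - <<'E'
from bench import r, viewer
import cv2, numpy as np
s=r.sense(); print(s)
ims=[]
for n in ("side","top"):
    im=viewer.snapshot(n)[:,:,::-1]; cv2.imwrite(f"pics/{n}0.png",im)
    c=viewer.calibration(n); print(n,c)
    R=cv2.Rodrigues(np.array(c["rvec"],float))[0]; print("cam pos",-R.T@np.array(c["tvec"],float).ravel())
E
```

```text
pics
{'time': 0.0, 'joint_pos': array([ 6.69558949e+01,  7.51479022e+00,  8.53297069e+01, -6.64219406e-04,
        8.72614509e+01, -4.89410584e+00]), 'qd': array([-0.07102831,  0.09977612, -0.0854647 ,  0.0631834 , -0.00138881,
        0.09212853]), 'joint_efforts': array([-1.37484194e-04, -5.69374180e+01, -5.00574124e+01, -4.72702743e-05,
        1.44221078e-02, -1.61290825e-05]), 'tool_pos': array([186.69356787, 569.67186698, 249.24361508]), 'tcp_rot': array([-1.79894382e+02, -8.37790486e-03,  1.61850025e+02]), 'ft_force': array([-1.01331411,  0.43259384, -0.13135697]), 'wrist_torque': array([-0.03806464, -0.04612952,  0.01912783]), 'finger_gap': 85.43307216556288}
side {'camera_matrix': array([[386.9951485 ,   0.        , 278.47722141],
       [  0.        , 386.9951485 , 209.70449682],
       [  0.        ,   0.        ,   1.        ]]), 'k1': -0.04016211693961801, 'rvec': array([ 2.05803605, -0.45457705,  0.2476386 ]), 'tvec': array([-444.80050642,  214.39245912,  685.93867019])}
cam pos [ 207.57632162 -628.22226405  525.9014489 ]
top {'camera_matrix': array([[412.6961737 ,   0.        , 280.46410395],
       [  0.        , 412.6961737 , 201.37823667],
       [  0.        ,   0.        ,   1.        ]]), 'k1': -0.04109739869284354, 'rvec': array([ 2.13398629, -2.19242137,  0.13229707]), 'tvec': array([  8.11477889, 526.18958997, 920.87789421])}
cam pos [4.15081929e+02 1.93413007e-01 9.76045278e+02]
```

View pics/side0.png

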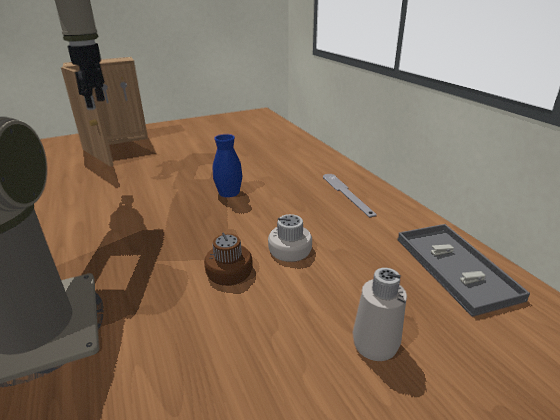

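View pics/top0.png

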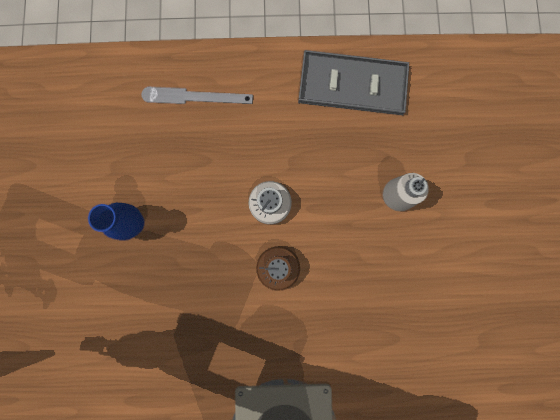

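The top view shows a white squat diffuser at (270,202), its brown look-alike at (278,268), the white tall diffuser at (408,190) and the blue vase at (117,220). In the side view they are at (290,238), (228,258), (380,310) and (227,168). By the description I want the white squat one at top (270,202). Next I'll measure it and check with a close crop.

```bash
cat > h.py <<'E'
import cv2, numpy as np
from bench import r, viewer
def cam(n):
    c=viewer.calibration(n); R=cv2.Rodrigues(np.array(c["rvec"],float))[0]
    return np.array(c["camera_matrix"]),c["k1"],np.array(c["rvec"],float),np.array(c["tvec"],float).ravel(),R
def ray(n,uv,z):
    K,k1,rv,t,R=cam(n)
    p=cv2.undistortPoints(np.array([[uv]],float),K,np.array([k1,0,0,0.]))[0,0]
    o=-R.T@t; d=R.T@np.array([p[0],p[1],1]); return o+d*(z-o[2])/d[2]
def proj(n,P):
    K,k1,rv,t,R=cam(n)
    return cv2.projectPoints(np.array(P,float).reshape(-1,3),rv,t,K,np.array([k1,0,0,0.]))[0].reshape(-1,2)
E
python3 - <<'E'
from h import *
top=cv2.imread("pics/top0.png"); side=cv2.imread("pics/side0.png")
hsv=cv2.cvtColor(top,cv2.COLOR_BGR2HSV)
m=((hsv[...,1]<60)&(hsv[...,2]>110)).astype(np.uint8)
m[:, :235]=0; m[:,310:]=0; m[:165]=0; m[235:]=0
cs,_=cv2.findContours(m,cv2.RETR_EXTERNAL,cv2.CHAIN_APPROX_NONE)
c=max(cs,key=cv2.contourArea); (u,v),rad=cv2.minEnclosingCircle(c); print("body",u,v,rad,ray("top",(u,v),40), ray("top",(u,v),20))
a=cv2.resize(top[172:232,240:300],None,fx=6.5,fy=6.5,interpolation=cv2.INTER_CUBIC)
b=cv2.resize(side[205:265,260:320],None,fx=6.5,fy=6.5,interpolation=cv2.INTER_CUBIC)
cv2.imwrite("pics/crop1.png",np.hstack([a,b]))
for n,uv in (("tall",(419,185)),("brown",(278,268))): print(n,ray("top",uv,150 if n=="tall" else 78))
print("vase",ray("top",(102,218),170))
E
```

```text
body 268.743896484375 202.09146118164062 21.361696243286133 [524.2191327   20.75579626  40.        ] [526.55101143  21.19514217  20.        ]
tall [ 538.22308023 -288.31370843  150.        ]
brown [376.47852944   3.44523597  78.        ]
vase [486.32273382 347.14319553 170.        ]
```

View pics/crop1.png

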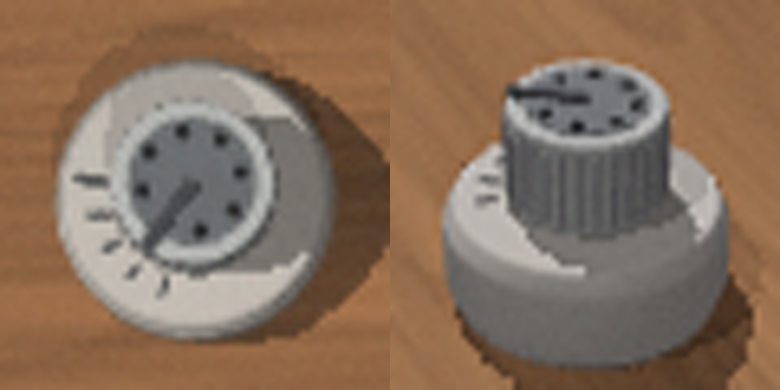

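The crop confirms the white squat body. Its long rib points left at (85,180), and the pointer runs from (190,187) to (150,248), about 65° anticlockwise of that rib. I'll move above it now.

Call:
carry_out(
  commands=[
    [[85,-40,-34,0,0,0,3],[85,-80,-68,0,0,0,6],[85,-120,-102,0,0,0,9],[85,-160,-136,0,0,0,12],[85,-200,-170,0,0,0,15]],
  ],
)

```text
time: 0.72
tool_pos: [324.4, 344.7, 249.9]
tcp_rot: [-180.0, -0.0, 146.8]
ft_force: [0.9, -0.2, 0.1]
finger_gap: 85.2
```

Call:
carry_out(
  commands=[
    [[85,-50,-24,0,0,0,4],[85,-102,-48,0,0,0,8],[85,-154,-72,0,0,0,12],[85,-206,-96,0,0,0,16],[85,-256,-120,0,0,0,17]],
  ],
)

```text
time: 1.35
tool_pos: [473.2, 104.0, 250.0]
tcp_rot: [-180.0, -0.0, 129.8]
ft_force: [0.8, 0.6, 0.2]
finger_gap: 85.2
```

```bash
cat >> h.py <<'E'
from scipy.spatial.transform import Rotation as Ro
def delta(target,yaw):
    s=r.sense(); T=Ro.from_euler('xyz',s["tcp_rot"],degrees=True)
    d=T.inv().apply(np.array(target)-s["tool_pos"])
    print("t",s["time"],"pos",s["tool_pos"].round(1),"rot",s["tcp_rot"].round(1),"tool shift",d.round(1),"turn z",round(s["tcp_rot"][2]-yaw,1),"j6",s["joint_pos"][5].round(1))
E
python3 - <<'E'
from h import *
delta((525,21,190),130)
E
```

```text
t 1.35 pos [473.2 104.  250. ] rot [-180.    -0.   129.8] tool shift [-96.9 -13.3  60. ] turn z -0.2 j6 -33.4
```

Call:
carry_out(
  commands=[
    [[85,-45,-6,20,0,0,0],[85,-90,-12,45,0,0,0],[85,-97,-13,60,0,0,0],[85,-97,-13,60,0,0,0]],
  ],
)

```text
time: 1.85
tool_pos: [523.6, 23.0, 188.4]
tcp_rot: [-179.8, -0.2, 129.8]
ft_force: [0.2, -0.0, -0.3]
finger_gap: 85.0
```

Run:
```python
from h import *
P=[[524,21,78],[524,21,40],[376,3,78]]
print(proj("wrist",P)); np.save("pics/w1.npy",np.array([*cam("wrist")],dtype=object),allow_pickle=True)
im=viewer.snapshot("wrist")[:,:,::-1]; cv2.imwrite("pics/w1.png",im); delta((524,21,66),130)
cv2.imwrite("pics/top1.png",viewer.snapshot("top")[:,:,::-1])
```

```text
[[280.8652464  212.28028943]
 [281.17101845 198.51696758]
 [100.47136046 101.16760692]]
t 1.9 pos [524.   23.6 189.7] rot [-1.799e+02 -1.000e-01  1.298e+02] tool shift [ -2.2  -1.6 123.7] turn z -0.2 j6 -42.9
```

View pics/w1.png

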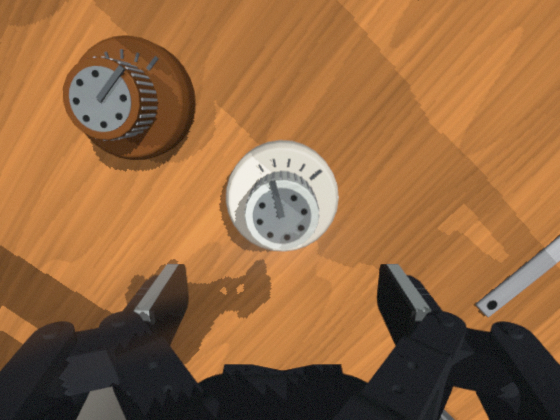

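The wrist view shows the white diffuser's ring top at about (282,214), with the pointer running up to (274,183). The long rib is at (315,174) and the brown look-alike at (100,98). I'll refine the ring centre from the light rim.

Run:
```python
from h import *
im=cv2.imread("pics/w1.png"); hsv=cv2.cvtColor(im,cv2.COLOR_BGR2HSV)
roi=(slice(170,262),slice(230,335))
# grey disc inside light rim
m=np.zeros(im.shape[:2],np.uint8)
m[roi]=((hsv[roi][...,1]<50)&(hsv[roi][...,2]<175)&(hsv[roi][...,2]>90)).astype(np.uint8)
m=cv2.morphologyEx(m,cv2.MORPH_OPEN,np.ones((3,3)))
cs,_=cv2.findContours(m,cv2.RETR_EXTERNAL,cv2.CHAIN_APPROX_NONE)
for c in sorted(cs,key=cv2.contourArea)[-3:]:
    (u,v),R=cv2.minEnclosingCircle(c); print(u,v,R,cv2.contourArea(c),ray("wrist",(u,v),77))
for uv in ((281,214),(282,214),(282,215)): print(uv,ray("wrist",uv,78))
C=ray("wrist",(282,214),78); p=ray("wrist",(274,183),80); l1,l2=ray("wrist",(311,178),40),ray("wrist",(321,169),40)
a=np.degrees(np.arctan2(*(p-C)[1::-1])); b=np.degrees(np.arctan2(*((l1+l2)/2-C)[1::-1])); print("pointer",a,"rib",b,"joint",a-b)
```

```text
273.0 206.5 42.74644470214844 824.5 [518.62521101  20.80533169  77.        ]
281.6929931640625 215.5 29.043800354003906 2409.5 [528.24598471  19.51339079  77.        ]
(281, 214) [526.8592653   20.35825951  78.        ]
(282, 214) [527.43910922  20.84337432  78.        ]
(282, 215) [527.95098187  20.2312381   78.        ]
pointer 143.29112734954134 rib 79.04055798562555 joint 64.25056936391579
```

Call:
carry_out(
  commands=[
    [[85,-2,0,40,0,0,0],[85,-3,0,80,0,0,0],[85,-3,0,95,0,0,0],[85,-3,0,95,0,0,0]],
  ],
)

```text
time: 2.45
tool_pos: [526.4, 21.5, 95.4]
tcp_rot: [-180.0, -0.0, 129.9]
ft_force: [-0.2, 0.4, 1.0]
finger_gap: 84.8
```

Run:
```python
from h import *
delta((526.5,20.7,66),130)
im=viewer.snapshot("wrist")[:,:,::-1]; cv2.imwrite("pics/w2.png",im); delta((526.5,20.7,66),130)
print(proj("wrist",[[526.5,20.7,78]]))
```

```text
t 2.45 pos [526.4  21.5  95.4] rot [-180.    -0.   129.9] tool shift [-0.7 -0.4 29.4] turn z -0.1 j6 -43.2
t 2.5 pos [527.4  21.3  96.6] rot [179.9   0.  129.9] tool shift [ 0.2 -1.1 30.6] turn z -0.1 j6 -43.2
[[279.19433193 267.45362063]]
```

View pics/w2.png

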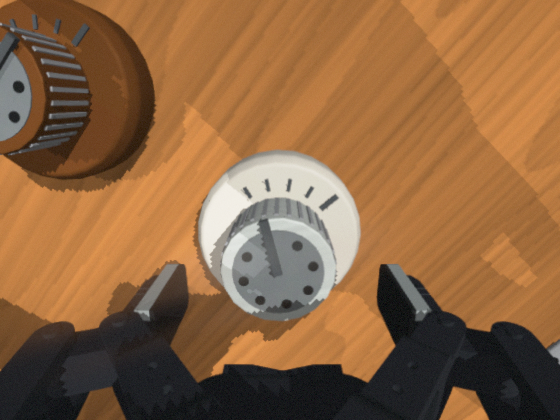

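The ring top is centred at about (278,268), matching the predicted (279,267). It sits between the open fingers, so I'll descend and grip gently.

Call:
carry_out(
  commands=[
    [[85,0,0,15,0,0,0],[85,0,0,30,0,0,0],[85,0,0,30,0,0,0],[40,0,0,30,0,0,0],[40,0,0,30,0,0,0]],
  ],
  grip_force=30,
)

```text
time: 3.12
tool_pos: [525.6, 19.3, 66.0]
tcp_rot: [-179.8, -0.0, 129.9]
ft_force: [-6.7, -0.9, 4.6]
finger_gap: 55.0
```

Call:
carry_out(
  commands=[
    [[40,0,0,0,0,0,0],[40,0,0,0,0,0,0]],
  ],
)

```text
time: 3.38
tool_pos: [525.7, 19.4, 65.9]
tcp_rot: [-179.8, -0.0, 129.8]
ft_force: [-10.2, -6.8, 9.3]
finger_gap: 55.4
```

Gripped at 55.4 mm, with about 12 N of side load, so I'll ease 1.5 mm along -y while turning clockwise.

Call:
carry_out(
  commands=[
    [[40,0,-1.5,0,0,0,4],[40,0,-1.5,0,0,0,12],[40,0,-1.5,0,0,0,20],[40,0,-1.5,0,0,0,28],[40,0,-1.5,0,0,0,36]],
  ],
)

```text
time: 4.0
tool_pos: [525.8, 19.4, 66.0]
tcp_rot: [180.0, 0.0, 93.6]
ft_force: [-2.3, -1.9, 3.0]
finger_gap: 55.2
```

Run:
```python
from h import *
s=r.sense(); print({k:np.round(s[k],2) for k in("time","tool_pos","tcp_rot","ft_force","wrist_torque","finger_gap")})
```

```text
{'time': np.float64(4.0), 'tool_pos': array([525.76,  19.38,  66.03]), 'tcp_rot': array([1.7999e+02, 4.0000e-02, 9.3590e+01]), 'ft_force': array([-2.3 , -1.86,  2.95]), 'wrist_torque': array([-0.37,  0.49,  0.07]), 'finger_gap': np.float64(55.17)}
```

Torque is only 0.07 N m, which is ring friction, so the ring is turning with the fingers.

Call:
carry_out(
  commands=[
    [[40,0,0,0,0,0,7],[40,0,0,0,0,0,14],[40,0,0,0,0,0,20],[40,0,0,0,0,0,24]],
  ],
)

```text
time: 4.5
tool_pos: [525.9, 19.4, 66.0]
tcp_rot: [180.0, 0.0, 69.7]
ft_force: [-2.3, -1.5, 2.8]
finger_gap: 55.3
```

```bash
cat > s.py <<'E'
from h import *
s=r.sense(); print({k:np.round(s[k],2).tolist() for k in("time","tool_pos","tcp_rot","ft_force","wrist_torque","finger_gap")})
E
python3 s.py
```

```text
{'time': 4.5, 'tool_pos': [525.88, 19.36, 66.03], 'tcp_rot': [179.96, 0.03, 69.68], 'ft_force': [-2.31, -1.49, 2.84], 'wrist_torque': [-0.27, 0.35, 0.08], 'finger_gap': 55.26}
```

Call:
carry_out(
  commands=[
    [[40,0,0,0,0,0,2],[40,0,0,0,0,0,4],[40,0,0,0,0,0,6]],
  ],
)

```text
time: 4.88
tool_pos: [526.3, 20.1, 66.0]
tcp_rot: [179.9, -0.1, 63.8]
ft_force: [0.9, 3.3, 3.3]
finger_gap: 54.8
```

```bash
python3 s.py
```

```text
{'time': 4.88, 'tool_pos': [526.34, 20.13, 65.97], 'tcp_rot': [179.93, -0.06, 63.84], 'ft_force': [0.92, 3.33, 3.27], 'wrist_torque': [0.68, -0.18, 1.04], 'finger_gap': 54.81}
```

Torque rose to 1.04 N m after 66°, so the ring is at the stop. I'll press 3° further and hold, then check.

Call:
carry_out(
  commands=[
    [[40,0,0,0,0,0,3],[40,0,0,0,0,0,3],[40,0,0,0,0,0,3]],
  ],
)

```text
time: 5.25
tool_pos: [526.5, 20.3, 65.9]
tcp_rot: [179.9, -0.1, 60.9]
ft_force: [2.6, 4.7, 4.0]
finger_gap: 55.0
```

```bash
python3 s.py
python3 - <<'E'
from h import *
w=viewer.snapshot("wrist")[:,:,::-1]; np.save("pics/w3cal.npy",np.array(0)); s=viewer.snapshot("side")[:,:,::-1]
print(proj("wrist",[[526.5,20.7,78],[526.5,20.7,40]]))
b=cv2.resize(s[195:265,255:325],None,fx=5.6,fy=5.6,interpolation=cv2.INTER_CUBIC)
cv2.imwrite("pics/c3.png",np.hstack([cv2.resize(w[150:380,160:400],(400,392)),b]))
E
```

```text
{'time': 5.25, 'tool_pos': [526.51, 20.33, 65.92], 'tcp_rot': [179.92, -0.09, 60.92], 'ft_force': [2.62, 4.71, 4.03], 'wrist_torque': [0.61, -0.36, 0.76], 'finger_gap': 54.97}
[[281.08481972 304.64862924]
 [281.27150154 261.06388988]]
```

View pics/c3.png

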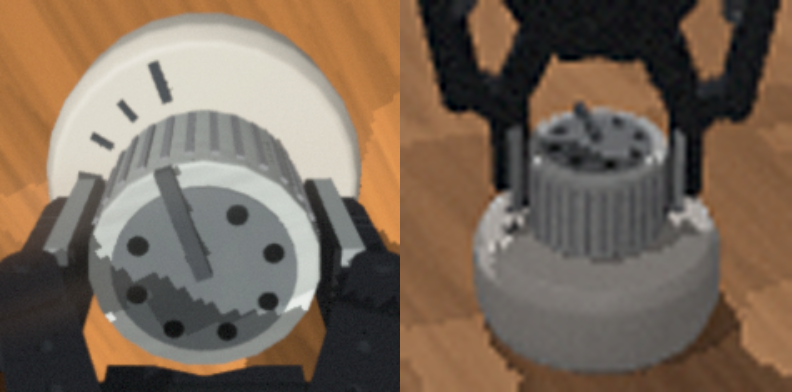

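The pointer runs from (205,275) to (165,172), 21° left of vertical. That lines up with the long rib at (160,82), 21° from the body centre, so the ring is at its stop. Backing off 41°, allowing about 1° of wind-up.

Call:
carry_out(
  commands=[
    [[40,0,0,0,0,0,-9],[40,0,0,0,0,0,-18],[40,0,0,0,0,0,-27],[40,0,0,0,0,0,-36],[40,0,0,0,0,0,-41]],
  ],
)

```text
time: 5.98
tool_pos: [525.5, 20.5, 65.9]
tcp_rot: [-180.0, -0.1, 102.1]
ft_force: [-4.0, 5.4, 11.1]
finger_gap: 55.4
```

Call:
carry_out(
  commands=[
    [[40,0,0,0,0,0,0],[40,0,0,0,0,0,0],[40,0,0,0,0,0,0]],
  ],
)

```text
time: 6.35
tool_pos: [525.5, 20.5, 65.9]
tcp_rot: [-180.0, -0.1, 101.8]
ft_force: [-3.8, 6.1, 10.4]
finger_gap: 54.8
```

```bash
python3 s.py
python3 - <<'E'
from h import *
w=viewer.snapshot("wrist")[:,:,::-1]
q=proj("wrist",[[526.5,20.7,78],[526.5,20.7,40]]); print((q-[160,150])*[400/240,392/230])
cv2.imwrite("pics/c4.png",cv2.resize(w[150:380,160:400],(400,392)))
E
```

```text
{'time': 6.35, 'tool_pos': [525.48, 20.51, 65.86], 'tcp_rot': [-179.99, -0.08, 101.84], 'ft_force': [-3.84, 6.06, 10.43], 'wrist_torque': [0.94, 0.4, 0.01], 'finger_gap': 54.82}
[[206.41733305 264.1909885 ]
 [205.90624243 189.78210263]]
```

View pics/c4.png

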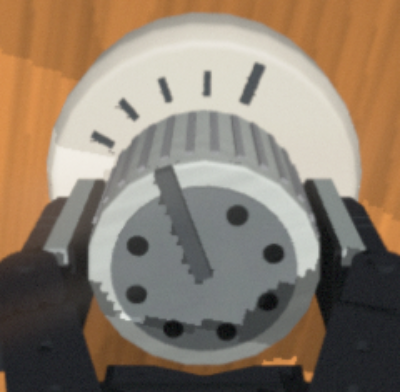

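The pointer, again about 21° left, now points at the second short rib at (165,90), 22° from the body centre. That is two clicks. Releasing and rising straight up.

Call:
carry_out(
  commands=[
    [[85,0,0,0,0,0,0],[85,0,0,0,0,0,0],[85,0,0,0,0,0,0],[85,0,0,0,0,0,0],[85,0,0,0,0,0,0]],
  ],
)

```text
time: 7.02
tool_pos: [525.6, 19.7, 65.2]
tcp_rot: [-180.0, 0.0, 101.8]
ft_force: [-0.4, 0.8, -0.1]
finger_gap: 84.9
```

Call:
carry_out(
  commands=[
    [[85,0,0,-10,0,0,0],[85,0,0,-35,0,0,0],[85,0,0,-75,0,0,0],[85,0,0,-115,0,0,0],[85,0,0,-115,0,0,0]],
  ],
)

```text
time: 7.65
tool_pos: [528.4, 19.6, 185.5]
tcp_rot: [179.5, 0.1, 101.9]
ft_force: [0.1, -0.2, 0.0]
finger_gap: 85.1
```

```bash
python3 s.py
python3 - <<'E'
from h import *
w=viewer.snapshot("wrist")[:,:,::-1]; s=viewer.snapshot("side")[:,:,::-1]; t=viewer.snapshot("top")[:,:,::-1]
q=proj("wrist",[[526.5,20.7,78],[526.5,20.7,40]]); print("wrist centres in crop",(q-[200,130])*2.5)
cv2.imwrite("pics/c5.png",cv2.resize(w[130:290,200:360],None,fx=2.5,fy=2.5,interpolation=cv2.INTER_CUBIC))
s0=cv2.imread("pics/side0.png"); t0=cv2.imread("pics/top0.png")
for n,a,b,(x0,y0,x1,y1) in (("vase side",s0,s,(205,125,250,200)),("tall side",s0,s,(350,260,415,365)),("tall top",t0,t,(380,165,435,215)),("vase top",t0,t,(85,200,150,245))):
    print(n,"mean abs diff",np.abs(a[y0:y1,x0:x1].astype(int)-b[y0:y1,x0:x1]).mean().round(2))
E
```

```text
{'time': 7.65, 'tool_pos': [528.44, 19.62, 185.54], 'tcp_rot': [179.53, 0.13, 101.85], 'ft_force': [0.08, -0.19, 0.0], 'wrist_torque': [0.04, 0.03, 0.05], 'finger_gap': 85.12}
wrist centres in crop [[209.39138808 206.36879386]
 [209.00241766 170.43136872]]
vase side mean abs diff 3.78
tall side mean abs diff 10.8
tall top mean abs diff 29.36
vase top mean abs diff 6.5
```

View pics/c5.png

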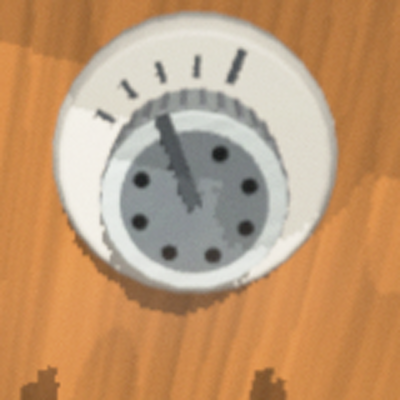

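The ring's pointer runs from (195,205) to (162,118) and points at the second short rib at (158,72). The tall diffuser's top view changed in brightness, probably the arm's shadow, so I'll compare before and after.

Run:
```python
from h import *
s=viewer.snapshot("side")[:,:,::-1]; t=viewer.snapshot("top")[:,:,::-1]
s0=cv2.imread("pics/side0.png"); t0=cv2.imread("pics/top0.png")
f=lambda a,b:cv2.resize(np.hstack([a,b]),(390,290),interpolation=cv2.INTER_CUBIC)
A=np.hstack([f(*[i[165:215,385:435] for i in (t0,t)]),f(*[i[262:312,360:410] for i in (s0,s)])])
B=np.hstack([f(*[i[195:250,85:155] for i in (t0,t)]),f(*[i[125:205,200:255] for i in (s0,s)])])
cv2.imwrite("pics/c6.png",np.vstack([A,B]))
```

```text
(no output)
```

View pics/c6.png

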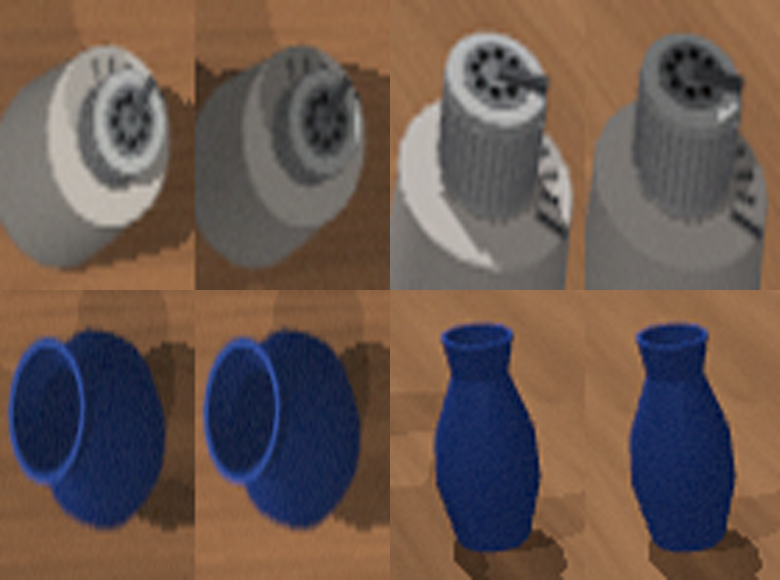

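The before/after pairs match. The tall pointer points the same way in both views, at (150,88) and (345,88) from above, and only the arm's shadow has changed. The vase has not moved, so I'm handing in.

Run:
```python
from bench import r
print(r.hand_in())
```

```text
the job is handed in; nothing more can be done
None
```

I turned the white squat diffuser's ring about 64° clockwise to its stop, backed it off 41°, let go and rose clear. The job was handed in at about 8 s; no verdict was reported.

- **Stop:** the wrist torque jumped from about 0.08 to 1.0 N m after 66° of turning. The wrist picture showed the pointer in line with the longest rib.
- **Two clicks:** after release, the pointer lines up with the second short rib, roughly 40–43° by eye from the picture.
- **Tall diffuser and vase:** both look unmoved in before/after crops. A raw pixel comparison flagged the tall diffuser, but looking at the crops it was only the arm's shadow.
- **Clearance:** the gripper ended about 120 mm above the grip height with the wrist force near zero. No check failed.

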